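# Move the hand mirror to the bed-side folding hook

### The arm

A 6-joint arm with a two-finger parallel gripper is mounted at the origin on the work surface. World frame = base frame: x ahead of the robot, y to its left, z up, the work surface at z = 0. Lengths are in m, angles in rad, forces in N, time in s.
With the tool pointing down it reaches from about 0.15 to 0.775 m from the base axis. Payload 6.1 kg.
Tool frame: the origin (TCP) lies between the finger pads; the fingertips stand 22 mm ahead of it and the grasp point (between the pads) lies 3 mm ahead of it; y points along the fingers, x is the direction in which the jaws open and shut, and the axes are right-handed (so a half turn about y gives the same grasp; the last joint's range is limited). The gripper opens to 85 mm and grips with 20 to 120 N. Pads are 22 mm wide; open, the fingers measure 114 mm over their backs; the gripper's body (76 mm by 85 mm) begins 54 mm behind the grasp point. The pads swing forward as they close: fully open they stand 13 mm farther back than shut.
Start: joints at [-1.309, 0.126, -0.04, 1.405, 0, 1.571], TCP at [0.136, -0.507, 0.253] pointing down, gripper open.
Joint ranges: [-2.72, 2.72], [-0.95, 1.95], [-1.27, 1.35], [-1.78, 2.02], [-1.46, 1.47], [-3.14, 3.14]. Speed limits (rad/s): [2.39, 2.39, 3.01, 3.14, 3.14, 3.14].

### API

Orientations are given as a unit quaternion [x, y, z, w].
In Python, from rig import robot, imaging, job_done gives the robot as it stands.
- The arm moves only by the tool apply_moves, never from a script. Its argument "steps" is a list of rows, each a list of 2 entries, a list of its own where there are three numbers: the shift along the tool's x, y, z in mm, then the turn about the tool's y in degrees. In form: [[[dx, dy, dz], turn], ...]. A call has 1 to 8 rows; each row shifts and turns the pose as measured when the row begins, along the tool's axes as they then stand; what a row does not reach is not made up. A row lasts 1/10 s, in which the tool goes at most 50 mm and 8.59 degrees, less where a joint would pass 70% of its speed; a pose out of reach is approached as far as the arm can. A call is refused whole if a number of a shift passes 50 or a number of a turn 8.59, either way. A call with a gripper value outside its range is refused whole. "claw" is the closure in counts, from 0 (fully open) to 255 (shut), set as the call begins (left out, the last holds). The fingers move at their own pace and stop on an object; the grip force is fixed at half the most. Time passes only in rows, so rows that do not move let the fingers close. It gives the time, the measured TCP pose, the force and the opening at its end, in the units of the state.
- robot.get_state(): the state, without advancing time (a new reading comes with each control period).
- imaging.capture(name): name is "scene" or "top"; returns a dict with "frame" (400x640x3 uint8, blue, green, red), "depth" (400x640 float32, m along the optical axis (not along the pixel's ray), 0 where there is no reading), "fx", "fy", "cx", "cy" (pixels), "k1" (the pictures are not rectified: a ray, as slopes to the right and down, at radius r is drawn at 1 + k1 r^2 times it, then the intrinsics apply), "world_from_camera" (4x4, takes a point from camera to world coordinates). Camera axes: x right, y up, looking along -z (the intrinsics and any distortion apply to the point x, -y, -z); pixel columns grow to the right and rows downward; lengths in m; the calibration is good to about 2 mm. A picture is of the moment at which its call begins.
- job_done(): hands the job in, once; it reports no verdict.
The state is a dict: "time_s": time; "joint_pos": joint angles; "joint_vel": joint speeds; "tau": joint torques, N m; "tcp_pos": TCP position; "tcp_rot": TCP orientation; "contact_force": force on the tool from outside, world axes, zero at the start; "ft_torque": the same for the moment, N m; "grip_width": finger opening in m.
Only numpy, scipy, OpenCV 4.12 (cv2) and the standard library are available. Lean on these libraries where they do the work, as an engineer would, in place of code of your own. Each camera call takes 0.05 s, during which the arm holds its last target. There are 200 camera calls.

### The job

The patient cannot reach the hand mirror: fold the free hook at the bed end of the cabinet rail fully down and hang the mirror on it by its loop, carrying it straight over without dropping it or setting it down. Then fold the emptied hook up flat against its plate so that nobody catches on it, and leave the shoehorn on its hook and everything on the cabinet and its shelf as it is.

Things in the scene. Friction and masses are not known exactly. Their poses are not given: they have to be found in the camera images.
- free_hook: Free hook, always at the bed end (left, +y) of the rail. Steel. Origin: middle of the arm's hinge axis, 215 mm above the shelf; level; x away from the robot into the rail, y along the rail to the bed, z up. Behind the arm a plate 30 mm wide, x +6 to +11, z -28 to +32 mm; hinge cheeks reach y +-12.5 mm, 6 mm around the axis.
- free_arm (a joint): Angle of its arm: 0 = folded up flat, upright before the plate; 1.571 = fully down, level, pointing to the robot (-x), on a firm stop. Starts at 0 to 0.3. Stiff hinge: the arm stays where left, moves with about 1 N at its end, and cannot go past 0 or 1.571.
- free_arm_end (a point): Point mid bar, 60 mm from the hinge axis. The arm is a dark steel bar 10 mm wide (along the rail), 8 mm thick, centred on the axis and 66 mm long from it; its last 8 mm carry a nose rising 10 mm above the bar's top when down. Folded, the nose points away from the robot over the plate and the upper 34 mm stand free above the plate.
- mirror_hook: The hook on which the hand mirror hangs at the start: the middle or the right-hand one. Built like the free hook, same origin and axes. Hooks stand 125 mm or more apart.
- mirror_arm (a joint): Angle of the arm that first carries the mirror, values as for the free arm; starts at 1.571 (down). Same size and stiffness.
- mirror_arm_end (a point): Point mid bar in the mirror hook's arm, 60 mm from the hinge axis, 6 mm short of its end.
- mirror: White hand mirror, about 110 g. Origin: centre of the hanging loop; z up, disc and loop in the y-z plane. Loop 42 wide, 48 high, 10 mm thick, opening 28 x 34. Hung, the origin is 13 mm below the hinge axis, 26-46 mm out from it. Lifted 10 mm it clears the nose, over 26 mm it lifts the arm. Handle 20 wide; disc 86 mm, centre 112 mm below the origin.
- horn_hook: The hook that carries the shoehorn, the other of the middle and right-hand hooks. Built like the free hook. Left alone.
- horn_arm (a joint): Angle of the shoehorn hook's arm, starts at 1.571 (down) and stays so.
- shoehorn: Steel shoehorn hanging on its own hook, to be left alone. Origin: centre of its loop (42 x 48 x 8 mm); blade up to 42 mm wide, reaching 158 mm below the origin.
- cabinet: Grey steel bedside cabinet, fixed, 520 wide, 440 mm deep. Origin: middle of the front face at the top of the white pull-out shelf (z = 0); x into the cabinet, y to the bed. Shelf 306 mm out to the robot, 472 wide, rim 6 high. Top 80 mm above the shelf. Steel rail 25 x 10 x 520 mm above the front face, middle 217 mm up, posts at y +-235; hinges 16 mm before its middle.
- cup: White ceramic cup on the shelf, 80 mm across, 85 mm high; origin under its centre. Bystander.
- case: Blue plastic hearing aid case with hinged lid, shut, 66 x 92 x 39 mm, on the dark silicone mat (3 mm thick); origin under its centre. Bystander.
- battery_tray: White divided battery tray, 80 x 115 x 22 mm, on the shelf below the hooks; origin under its centre. Bystander.
- spoon_rest: Steel spoon rest, round dish 88 mm across with a flat tail, 12 mm high, on the shelf below the hooks; origin under the dish. Bystander.
- tissue_box: Tissue box, 115 x 225 x 55 mm, on the cabinet's top behind the rail; origin under its centre. Bystander.
- cream_jar: White jar, 60 mm across, 60 mm high, on the cabinet's top behind the rail; origin under its centre. Bystander.

How it is judged:
By the outcome, as a careful person would: the job done as asked, in the order asked, and still so for the second after the job is handed in, with the robot touching nothing.
It also fails if it takes over 72 s, if anything falls off the work surface, if the arm or the gripper's body presses on something with over 40 N, if the wrist force passes 120 N, or if a joint passes its speed limit or range.

## Working session

There is one attempt and no reset: what is moved stays moved. The work goes in short steps, Python scripts to look and compute and a tool call to move; the robot and the scene stay as the last step left them, time stands still between calls to the robot, and variables do not carry over. Pictures are saved under pics/ and viewed, about 8 in all and at most 12, crops included, and the job is handed in when it is done.

Besides the shell and the picture viewer there is one more tool, called after ">>>" as name(argument=value, ...) on one line, values as JSON. apply_moves: Moves the arm, as the interface text tells. Its arguments: {"type":"object","properties":{"steps":{"type":"array"},"claw":{"type":"number"}},"required":["steps"]}

```bash
ls; mkdir -p pics; cat > h.py <<'E'
import numpy as np, cv2
from rig import robot, imaging, job_done
from scipy.spatial.transform import Rotation as R
def pts(c):
    h,w=c['depth'].shape
    u,v=np.meshgrid(np.arange(w),np.arange(h))
    K=np.array([[c['fx'],0,c['cx']],[0,c['fy'],c['cy']],[0,0,1.]])
    p=cv2.undistortPoints(np.stack([u,v],-1).reshape(-1,1,2).astype(np.float64),K,np.array([c['k1'],0,0,0.])).reshape(h,w,2)
    d=c['depth']; P=np.stack([p[...,0]*d,-p[...,1]*d,-d],-1)
    T=np.array(c['world_from_camera']); return P@T[:3,:3].T+T[:3,3]
def grab(n,f):
    c=imaging.capture(n); cv2.imwrite('pics/'+f+'.png',c['frame']); np.savez('pics/'+f+'.npz',P=pts(c),**c); return c
E
python3 - <<'E'
from h import *
for n in('scene','top'):
    c=grab(n,n+'0'); print(n,c['fx'],c['k1'],np.round(c['world_from_camera'],3).tolist())
s=robot.get_state(); print({k:np.round(v,3).tolist() for k,v in s.items()})
E
```

```text
pics
scene 434.07710105769496 -0.06078708296693044 [[-0.758, -0.321, 0.568, 1.045], [0.652, -0.394, 0.648, 0.532], [0.016, 0.861, 0.508, 0.604], [0.0, 0.0, 0.0, 1.0]]
top 389.5804511885819 -0.06262810783966272 [[0.057, 0.976, -0.209, 0.397], [-0.998, 0.056, -0.013, 0.001], [-0.001, 0.21, 0.978, 1.059], [0.0, 0.0, 0.0, 1.0]]
{'time_s': 0.1, 'joint_pos': [-1.309, 0.126, -0.041, 1.405, -0.0, 1.571], 'joint_vel': [0.001, -0.001, 0.002, -0.0, -0.001, -0.001], 'tau': [-0.001, -43.69, 35.36, 0.014, -0.0, 0.0], 'tcp_pos': [0.136, -0.507, 0.253], 'tcp_rot': [-0.561, 0.431, -0.43, 0.561], 'contact_force': [0.617, -0.026, 0.173], 'ft_torque': [-0.002, -0.05, 0.007], 'grip_width': 0.085}
```

View pics/scene0.png

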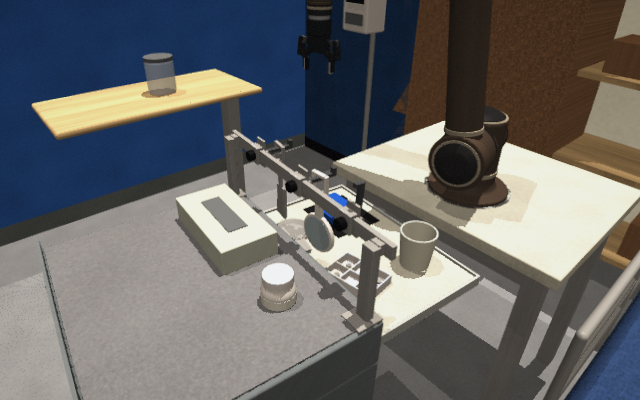

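View pics/top0.png

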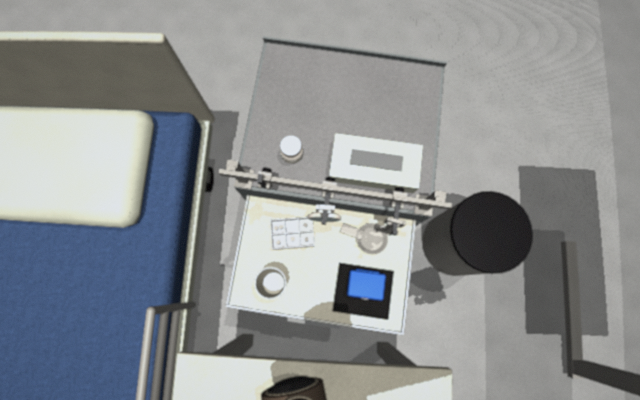

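Both pictures show the mirror on the middle hook (scene ~(330,220), top ~(323,213)). The horn hangs on the right-hand one (top ~(390,225)), and the free hook is at the left end (top ~(266,178), scene ~(345,215)). Next I fit the rail.

```bash
python3 - <<'E'
from h import *
Z={n:np.load(f'pics/{n}0.npz') for n in('scene','top')}
T=Z['top']['P']; 
for a,b in [((180,262),(300,262)),]: pass
for r,c in [(230,260),(300,220),(250,340)]: print('shelf?',T[r,c])
for r,c in [(100,300),(175,240),(183,300),(190,350),(193,375),(204,435)]: print('top?',(r,c),T[r,c])
for n in Z:
    f=Z[n]['frame']; P=Z[n]['P']; d=Z[n]['depth']
    print(n,(d==0).mean())
crop=Z['scene']['frame'][120:280,220:420]; cv2.imwrite('pics/c1.png',cv2.resize(crop,(800,640)[:2] if 0 else (750,600),interpolation=2))
crop=Z['top']['frame'][140:260,210:460]; cv2.imwrite('pics/c2.png',cv2.resize(crop,(800,384),interpolation=2))
print(R.from_quat(robot.get_state()['tcp_rot']).as_matrix().round(3))
E
```

```text
shelf? [ 5.34393325e-01  1.66452328e-01 -3.09732959e-04]
shelf? [ 0.30146129  0.43943477 -0.75352113]
shelf? [ 4.92353036e-01 -5.50995714e-02 -2.03078481e-04]
top? (100, 300) [0.88585646 0.0763215  0.08204131]
top? (175, 240) [0.62476477 0.18608353 0.22775581]
top? (183, 300) [0.61359637 0.05156873 0.22900011]
top? (190, 350) [ 0.60386044 -0.05900064  0.22959367]
top? (193, 375) [ 0.60088895 -0.11439273  0.22695979]
top? (204, 435) [ 0.58278756 -0.24584448  0.23096746]
scene 0.00381640625
top 0.00407421875
[[ 0.259 -0.     0.966]
 [-0.966  0.001  0.259]
 [-0.001 -1.    -0.   ]]
```

View pics/c1.png

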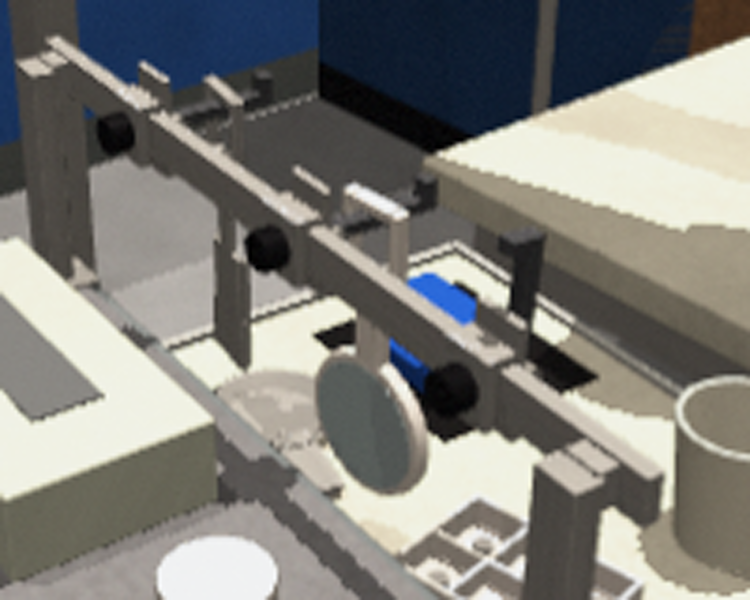

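View pics/c2.png

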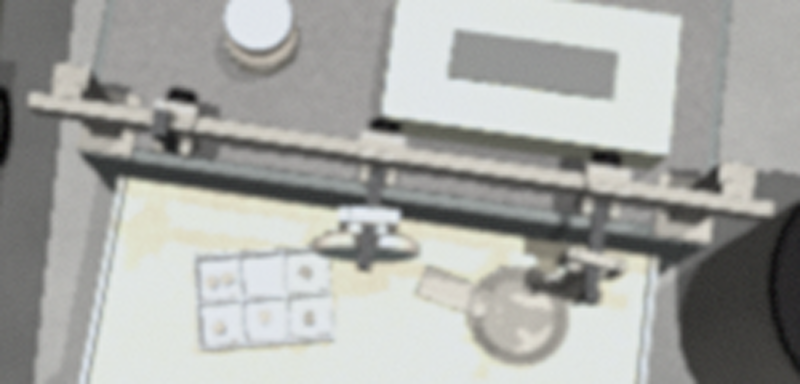

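Scene crop: the free arm's nose is at full-picture ~(359,184), the mirror loop's top at ~(320,174), and the mirror arm's tip at ~(333,170). Top crop: free arm ~(262,178), loop ~(326,208). All depths look usable.

```bash
python3 - <<'E'
from h import *
Z={n:np.load(f'pics/{n}0.npz') for n in('scene','top')}
P=Z['top']['P'];f=Z['top']['frame'].astype(int)
m=(P[...,2]>.222)&(P[...,2]<.236)&(P[...,0]>.56)&(P[...,0]<.65)&(abs(P[...,1])<.3)&(f.mean(-1)>90)
q=P[m]; vx,vy,x0,y0=cv2.fitLine(q[:,:2].astype(np.float32),cv2.DIST_HUBER,0,.01,.01).ravel()
if vy<0:vx,vy=-vx,-vy
print('rail',len(q),vx,vy,x0,y0,'yaw',np.degrees(np.arctan2(-vx,vy)),q[:,2].mean())
ey=np.array([vx,vy]);ex=np.array([vy,-vx]);o=np.array([x0,y0])
print('ends',((q[:,:2]-o)@ey).min(),((q[:,:2]-o)@ey).max())
for n in Z:
    P=Z[n]['P'];f=Z[n]['frame'].astype(int)
    X=(P[...,:2]-o)@ex;Y=(P[...,:2]-o)@ey;H=P[...,2]
    for nm,mm in [('above rail',(H>.24)&(H<.30)&(X>-.12)&(X<.02)&(abs(Y)<.3)),('infront',(H>.18)&(H<.236)&(X>-.12)&(X<-.03)&(abs(Y)<.3)),('disc',(H>.04)&(H<.16)&(X>-.12)&(X<-.03)&(abs(Y)<.1))]:
        k,lab,st,ce=cv2.connectedComponentsWithStats(mm.astype(np.uint8))
        for i in range(1,k):
            if st[i,4]<15: continue
            g=lab==i; A=np.c_[X[g],Y[g],H[g]]*1e3
            print(n,nm,st[i,:5],ce[i].round(),'p5/50/95 X,Y,H',np.percentile(A,[3,50,97],axis=0).round().tolist(), 'W',P[g].mean(0).round(3))
E
```

```text
rail 1477 0.09270482 0.9956936 0.6089307 -0.01957469 yaw -5.3192325 0.22845771594031178
ends -0.2636545007202299 0.25551577095096883
scene above rail [257 137   9   8  37] [261. 141.] p5/50/95 X,Y,H [[-11.0, -158.0, 240.0], [-7.0, -142.0, 245.0], [-5.0, -131.0, 247.0]] W [ 0.589 -0.162  0.244]
scene above rail [298 165  11  10  53] [303. 170.] p5/50/95 X,Y,H [[-10.0, -3.0, 240.0], [-6.0, 13.0, 245.0], [-4.0, 24.0, 247.0]] W [ 0.604 -0.007  0.244]
scene above rail [347 181  19  30 288] [358. 195.] p5/50/95 X,Y,H [[-22.0, 144.0, 241.0], [-14.0, 157.0, 257.0], [-4.0, 168.0, 281.0]] W [0.611 0.137 0.26 ]
scene infront [271 139  22  26 259] [281. 150.] p5/50/95 X,Y,H [[-80.0, -164.0, 185.0], [-51.0, -142.0, 216.0], [-34.0, -126.0, 227.0]] W [ 0.541 -0.157  0.212]
scene infront [311 166  26  30 320] [323. 178.] p5/50/95 X,Y,H [[-80.0, -6.0, 192.0], [-45.0, 14.0, 218.0], [-34.0, 33.0, 227.0]] W [0.56  0.001 0.216]
scene disc [304 204  31  48 941] [319. 231.] p5/50/95 X,Y,H [[-51.0, -22.0, 56.0], [-41.0, 18.0, 99.0], [-36.0, 52.0, 147.0]] W [0.569 0.001 0.099]
top above rail [256 174  14  12
[... 344 characters left out ...]
11.0, -161.0, 241.0], [-9.0, -148.0, 246.0], [-7.0, -135.0, 249.0]] W [ 0.586 -0.166  0.245]
top infront [316 201  19  24 222] [325. 211.] p5/50/95 X,Y,H [[-82.0, -10.0, 183.0], [-49.0, 8.0, 220.0], [-33.0, 28.0, 228.0]] W [ 0.558 -0.006  0.216]
top infront [384 211  22  25 229] [395. 223.] p5/50/95 X,Y,H [[-83.0, -166.0, 183.0], [-55.0, -146.0, 219.0], [-33.0, -129.0, 229.0]] W [ 0.539 -0.161  0.215]
top disc [308 213  15   9 110] [315. 217.] p5/50/95 X,Y,H [[-55.0, 16.0, 62.0], [-52.0, 30.0, 114.0], [-44.0, 48.0, 134.0]] W [0.561 0.016 0.108]
top disc [327 213  15   9 105] [333. 218.] p5/50/95 X,Y,H [[-50.0, -32.0, 68.0], [-47.0, -14.0, 114.0], [-39.0, 1.0, 131.0]] W [ 0.561 -0.03   0.108]
```

>>> apply_moves(steps=[[[0,-50,0],7],[[0,-50,0],7],[[0,-50,0],6.3],[[0,0,0],0]], claw=0)

```text
time_s: 0.5
tcp_pos: [0.1348, -0.5031, 0.4003]
tcp_rot: [-0.469, 0.532, -0.52, 0.475]
contact_force: [-0.0, 0.2, 0.9]
grip_width: 0.0854
```

```bash
cat >> h.py <<'E'
o=np.array([.6089,-.0196]);ey=np.array([.0927,.9957]);ex=np.array([.9957,-.0927])
def rf(p): d=np.asarray(p)[:2]-o; return np.round([d@ex*1e3,d@ey*1e3,p[2]*1e3],1)
def st():
    s=robot.get_state(); M=R.from_quat(s['tcp_rot']).as_matrix()
    print('t',round(s['time_s'],2),'X,Y,H',rf(s['tcp_pos']),'turn needed',np.degrees(np.arctan2(M[:2,0]@ex,-M[:2,0]@ey)).round(2),'F',np.round(s['contact_force'],1),'w',round(s['grip_width']*1e3,1))
E
python3 -c "
from h import *
st()"
```

```text
t 0.5 X,Y,H [-427.2 -525.4  400.3] turn needed -0.83 F [-0.   0.2  0.9] w 85.4
```

>>> apply_moves(steps=[[[-42,0,23],-0.8],[[-42,0,23],0],[[-42,0,23],0],[[-42,0,23],0],[[-42,0,23],0],[[-42,0,23],0],[[-42,0,23],0],[[-42,0,23],0]])

```text
time_s: 1.3
tcp_pos: [0.3546, -0.1815, 0.4002]
tcp_rot: [-0.47, 0.533, -0.518, 0.476]
contact_force: [1.3, -0.1, -0.4]
grip_width: 0.0853
```

>>> apply_moves(steps=[[[-42,0,23],0],[[-42,0,23],0],[[-42,0,23],0],[[-42,0,23],0],[[-42,0,23],0],[[-42,0,23],0],[[-30,0,20],0],[[0,0,0],0]])

```text
time_s: 2.1
tcp_pos: [0.5388, 0.0298, 0.4019]
tcp_rot: [-0.488, 0.52, -0.471, 0.519]
contact_force: [-0.3, 0.4, -0.0]
grip_width: 0.0858
```

```bash
python3 -c "
from h import *
st()"
```

```text
t 2.1 X,Y,H [-74.4  42.7 401.9] turn needed 6.18 F [-0.3  0.4 -0. ] w 85.8
```

>>> apply_moves(steps=[[[-20,0,10],3],[[-30,0,10],3],[[-30,0,18],0],[[-25,0,18],0],[[0,0,0],0]])

```text
time_s: 2.6
tcp_pos: [0.5945, 0.0569, 0.4099]
tcp_rot: [-0.48, 0.534, -0.447, 0.532]
contact_force: [-0.8, -0.2, -0.9]
grip_width: 0.0855
```

```bash
python3 -c "
from h import *
st()"
```

```text
t 2.6 X,Y,H [-21.4  74.8 409.9] turn needed 6.95 F [-0.8 -0.2 -0.9] w 85.5
```

```bash
python3 -c "
from h import *
st(); s=robot.get_state(); print(np.round(s['joint_pos'],3)); print(R.from_quat(s['tcp_rot']).as_matrix().round(3))"
```

```text
t 2.6 X,Y,H [-21.4  74.8 409.9] turn needed 6.95 F [-0.8 -0.2 -0.9] w 85.5
[0.032 0.371 0.624 1.856 0.14  3.14 ]
[[ 0.028 -0.037  0.999]
 [-0.99   0.138  0.033]
 [-0.139 -0.99  -0.033]]
```

Joint 6 ran into its limit (3.14), so I need the other half-turn grasp. I'll turn back and check whether the tilt persists.

>>> apply_moves(steps=[[[0,0,0],-8.59],[[0,0,0],-8.59],[[0,0,0],-8.59],[[0,0,0],-8.59],[[0,0,0],0]])

```text
time_s: 3.1
tcp_pos: [0.5911, 0.0536, 0.4089]
tcp_rot: [-0.593, 0.352, -0.283, 0.666]
contact_force: [-0.6, -0.1, 0.4]
grip_width: 0.0856
```

```bash
python3 -c "
from h import *
st(); s=robot.get_state(); print(np.round(s['joint_pos'],3)); print(R.from_quat(s['tcp_rot']).as_matrix().round(3))"
```

```text
t 3.1 X,Y,H [-24.5  71.2 408.9] turn needed 41.92 F [-0.6 -0.1  0.4] w 85.6
[0.028 0.366 0.614 1.856 0.137 2.531]
[[ 0.591 -0.041  0.806]
 [-0.796  0.135  0.59 ]
 [-0.133 -0.99   0.048]]
```

>>> apply_moves(steps=[[[0,0,0],-8.59],[[0,0,0],-8.59],[[0,0,0],-8.59],[[0,0,0],-8.59],[[0,0,0],-8.59],[[0,0,0],-8.59],[[0,0,0],-8.59],[[0,0,0],-8.59]])

```text
time_s: 3.9
tcp_pos: [0.5856, 0.049, 0.41]
tcp_rot: [-0.651, -0.085, 0.101, 0.748]
contact_force: [-0.9, 0.5, -0.2]
grip_width: 0.0856
```

>>> apply_moves(steps=[[[0,0,0],-8.59],[[0,0,0],-8.59],[[0,0,0],-8.59],[[0,0,0],-8.59],[[0,0,0],-8.59],[[0,0,0],-8.59],[[0,0,0],-8.59],[[0,0,0],-8.59]])

```text
time_s: 4.7
tcp_pos: [0.5801, 0.0447, 0.411]
tcp_rot: [-0.481, -0.491, 0.452, 0.568]
contact_force: [-0.1, -0.0, 0.2]
grip_width: 0.0853
```

>>> apply_moves(steps=[[[0,0,0],-8.59],[[0,0,0],-8.59],[[0,0,0],-8.59],[[0,0,0],-8.59],[[0,0,0],-8.59],[[0,0,0],-8.59],[[0,0,0],-8.59],[[0,0,0],-8.59]])

```text
time_s: 5.5
tcp_pos: [0.5745, 0.0404, 0.4121]
tcp_rot: [0.141, 0.726, -0.646, -0.192]
contact_force: [-1.0, -0.2, -0.0]
grip_width: 0.0854
```

>>> apply_moves(steps=[[[0,0,0],-8.59],[[0,0,0],-8.59],[[0,0,0],-8.59],[[0,0,0],-8.59],[[0,0,0],-8.59],[[0,0,0],-8.59],[[0,0,0],-8.59],[[0,0,0],-8.59]])

```text
time_s: 6.3
tcp_pos: [0.5689, 0.0362, 0.4131]
tcp_rot: [-0.248, 0.706, -0.614, 0.251]
contact_force: [-0.2, -0.6, 0.5]
grip_width: 0.085
```

>>> apply_moves(steps=[[[0,0,0],-8.59],[[0,0,0],-8.59],[[0,0,0],-8.59],[[0,0,0],0]])

```text
time_s: 6.7
tcp_pos: [0.5661, 0.0342, 0.4136]
tcp_rot: [-0.379, 0.633, -0.544, 0.401]
contact_force: [-0.2, 0.3, -0.2]
grip_width: 0.0859
```

```bash
cat >> h.py <<'E'
def st2():
    st(); s=robot.get_state(); print(np.round(s['joint_pos'],3)); print('x,y,z tool axes in (ex,ey,up):\n',(np.array([[*ex,0],[*ey,0],[0,0,1]])@R.from_quat(s['tcp_rot']).as_matrix()).T.round(3))
E
python3 -c "
from h import *
st2()"
```

```text
t 6.7 X,Y,H [-47.6  49.6 413.6] turn needed -17.86 F [-0.2  0.3 -0.2] w 85.9
[ 1.000e-03  3.150e-01  5.530e-01  1.852e+00  1.230e-01 -2.743e+00]
x,y,z tool axes in (ex,ey,up):
 [[-0.305 -0.947 -0.096]
 [-0.054  0.118 -0.992]
 [ 0.951 -0.298 -0.087]]
```

>>> apply_moves(steps=[[[0,0,0],-8.59],[[0,0,0],-8.59],[[0,0,0],-8],[[25,0,0],0],[[25,0,0],0],[[0,0,0],0]])

```text
time_s: 7.3
tcp_pos: [0.5637, 0.0124, 0.4082]
tcp_rot: [-0.477, 0.541, -0.474, 0.505]
contact_force: [0.0, -0.4, 0.4]
grip_width: 0.0855
```

```bash
python3 -c "
from h import *
st2()"
```

```text
t 7.3 X,Y,H [-48.   27.6 408.2] turn needed 3.27 F [ 0.  -0.4  0.4] w 85.5
[-0.024  0.301  0.523  1.833  0.095 -3.134]
x,y,z tool axes in (ex,ey,up):
 [[ 0.057 -0.994 -0.094]
 [-0.046  0.092 -0.995]
 [ 0.997  0.061 -0.041]]
```

Tilt is decreasing (0.118 to 0.092), so I continue.

>>> apply_moves(steps=[[[25,0,0],0],[[25,0,0],0],[[25,0,0],0],[[25,0,0],0],[[0,0,0],0]])

```text
time_s: 7.8
tcp_pos: [0.56, -0.0496, 0.3993]
tcp_rot: [-0.465, 0.552, -0.504, 0.474]
contact_force: [-0.1, 1.0, -0.9]
grip_width: 0.085
```

```bash
python3 -c "
from h import *
st2()"
```

```text
t 7.8 X,Y,H [-45.9 -34.4 399.3] turn needed -1.45 F [-0.1  1.  -0.9] w 85.0
[-0.114  0.292  0.492  1.813  0.054 -3.14 ]
x,y,z tool axes in (ex,ey,up):
 [[-0.025 -0.998 -0.054]
 [-0.04   0.055 -0.998]
 [ 0.999 -0.023 -0.042]]
```

>>> apply_moves(steps=[[[25,0,0],0],[[25,0,0],0],[[25,0,0],0],[[25,0,0],0],[[25,0,0],0],[[0,0,0],0]])

```text
time_s: 8.4
tcp_pos: [0.5496, -0.1212, 0.3948]
tcp_rot: [-0.452, 0.563, -0.54, 0.433]
contact_force: [0.6, 0.5, -0.0]
grip_width: 0.0855
```

```bash
python3 -c "
from h import *
st2()"
```

```text
t 8.4 X,Y,H [ -49.6 -106.6  394.8] turn needed -7.19 F [ 0.6  0.5 -0. ] w 85.5
[-2.170e-01  2.910e-01  4.810e-01  1.803e+00  1.000e-03 -3.141e+00]
x,y,z tool axes in (ex,ey,up):
 [[-0.125 -0.992 -0.   ]
 [-0.042  0.006 -0.999]
 [ 0.991 -0.125 -0.042]]
```

Upright again to within 2.4°, with room in joint 6 as Y grows. On to the free hook.

>>> apply_moves(steps=[[[-40,0,0],0],[[-40,0,0],0],[[-40,0,0],0],[[-40,0,0],0],[[-40,0,0],-4],[[-40,0,0],-3],[[-20,0,0],0],[[0,0,0],0]])

```text
time_s: 9.2
tcp_pos: [0.6035, 0.1418, 0.3942]
tcp_rot: [-0.483, 0.536, -0.511, 0.467]
contact_force: [0.5, -0.8, -0.5]
grip_width: 0.0855
```

```bash
python3 -c "
from h import *
st2()"
```

```text
t 9.2 X,Y,H [-20.4 160.2 394.2] turn needed -0.22 F [ 0.5 -0.8 -0.5] w 85.5
[ 0.222  0.422  0.668  1.855  0.02  -2.823]
x,y,z tool axes in (ex,ey,up):
 [[-0.004 -1.    -0.007]
 [-0.042  0.007 -0.999]
 [ 0.999 -0.004 -0.042]]
```

>>> apply_moves(steps=[[[3,40,2],0],[[3,40,2],0],[[1,25,1],0],[[0,14,0],0],[[0,0,0],0]])

```text
time_s: 9.7
tcp_pos: [0.6033, 0.1341, 0.2724]
tcp_rot: [-0.482, 0.535, -0.512, 0.468]
contact_force: [-0.9, 0.1, -0.4]
grip_width: 0.0856
```

```bash
python3 - <<'E'
from h import *
st()
a=grab('top','t1')['frame'][130:210,210:310]; b=grab('scene','s1')['frame'][110:240,290:420]
cv2.imwrite('pics/v1.png',np.hstack([cv2.resize(a,(500,400),interpolation=2),np.zeros((400,1,3),np.uint8)][:1]+[cv2.resize(b,(300,400)[:1]+(300,),interpolation=2) if 0 else cv2.resize(b,(300,400),interpolation=2)]))
E
```

```text
t 9.7 X,Y,H [-19.8 152.6 272.4] turn needed -0.19 F [-0.9  0.1 -0.4] w 85.6
```

View pics/v1.png

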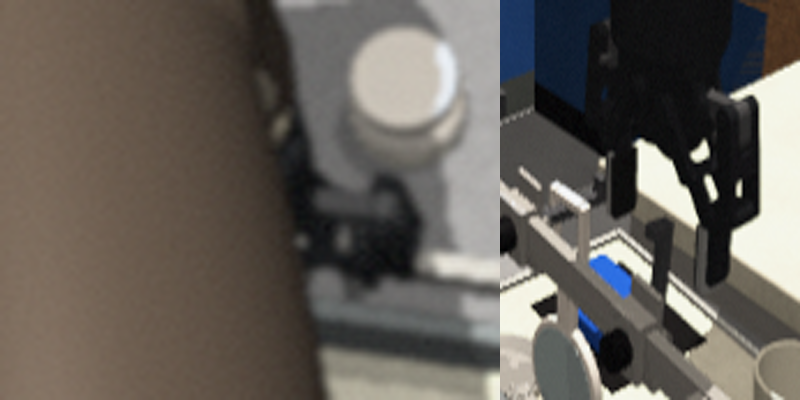

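The jaws straddle the arm in the scene crop: fingers at crop x≈622 and 712, arm at ≈660. I measure the offset from depth in that same view.

```bash
python3 - <<'E'
from h import *
z=np.load('pics/s1.npz');P=z['P'];d=P[...,:2]-o;X=d@ex*1e3;Y=d@ey*1e3;H=P[...,2]*1e3
for nm,lo,hi in(('arm',130,175),('fingerL',175,225),('fingerR',90,130)):
    m=(H>258)&(H<284)&(X>-45)&(X<10)&(Y>lo)&(Y<hi)
    A=np.c_[X[m],Y[m],H[m]]; print(nm,m.sum(),np.percentile(A,[5,25,50,75,95],axis=0).round(1).tolist() if m.any() else '')
m=(H>252)&(H<290)&(X>-45)&(X<10)&(Y>80)&(Y<230)
print(np.histogram(Y[m],bins=np.arange(80,231,5)))
E
```

```text
arm 143 [[-22.7, 150.7, 259.3], [-18.6, 154.2, 265.8], [-15.5, 157.5, 274.7], [-11.0, 158.6, 279.7], [-6.1, 159.5, 281.3]]
fingerL 134 [[-24.7, 197.3, 266.2], [-17.8, 201.9, 272.2], [-12.7, 203.7, 276.5], [-9.3, 208.7, 280.2], [-7.8, 210.1, 283.1]]
fingerR 138 [[-28.7, 104.6, 265.7], [-23.6, 109.9, 269.8], [-16.9, 110.6, 274.6], [-10.3, 111.1, 279.8], [-8.3, 111.9, 283.2]]
(array([  0,   0,   0,   0,  11,  41, 129,   0,   0,   0,   0,   0,   0,
         7,  40, 120,   1,   0,   0,   0,   0,   0,   0,  25,  69,  77,
        16,   0,   0,   0]), array([ 80,  85,  90,  95, 100, 105, 110, 115, 120, 125, 130, 135, 140,
       145, 150, 155, 160, 165, 170, 175, 180, 185, 190, 195, 200, 205,
       210, 215, 220, 225, 230]))
```

Centred to about 1 mm. Close on the arm.

>>> apply_moves(steps=[[[0,-3,0],0],[[0,0,0],0],[[0,0,0],0],[[0,0,0],0],[[0,0,0],0],[[0,0,0],0],[[0,0,0],0],[[0,0,0],0]], claw=255)

```text
time_s: 10.6
tcp_pos: [0.6062, 0.134, 0.2834]
tcp_rot: [-0.479, 0.533, -0.514, 0.472]
contact_force: [-0.1, 0.6, 0.8]
grip_width: 0.0083
```

```bash
python3 -c "
from h import *
st()"
```

```text
t 10.6 X,Y,H [-16.9 152.6 283.4] turn needed -0.21 F [-0.1  0.6  0.8] w 8.3
```

>>> apply_moves(steps=[[[0,1,-8],0],[[0,2,-8],0],[[0,3,-7],0],[[0,3,-7],0],[[0,5,-6],0],[[0,5,-6],0],[[0,0,0],0]])

```text
time_s: 11.3
tcp_pos: [0.5791, 0.1365, 0.2771]
tcp_rot: [0.466, -0.521, 0.527, -0.483]
contact_force: [3.7, -0.4, -11.5]
grip_width: 0.0084
```

```bash
python3 - <<'E'
from h import *
st2()
z=grab('scene','s2');P=pts(z);d=P[...,:2]-o;X=d@ex*1e3;Y=d@ey*1e3;H=P[...,2]*1e3
cv2.imwrite('pics/v2.png',cv2.resize(z['frame'][110:250,280:420],(560,560),interpolation=2))
E
```

```text
t 11.3 X,Y,H [-44.1 152.6 277.1] turn needed -0.34 F [  3.7  -0.4 -11.5] w 8.4
[ 0.229  0.242  0.153  1.456  0.004 -2.813]
x,y,z tool axes in (ex,ey,up):
 [[-0.006 -1.    -0.012]
 [ 0.023  0.012 -1.   ]
 [ 1.    -0.006  0.023]]
```

View pics/v2.png

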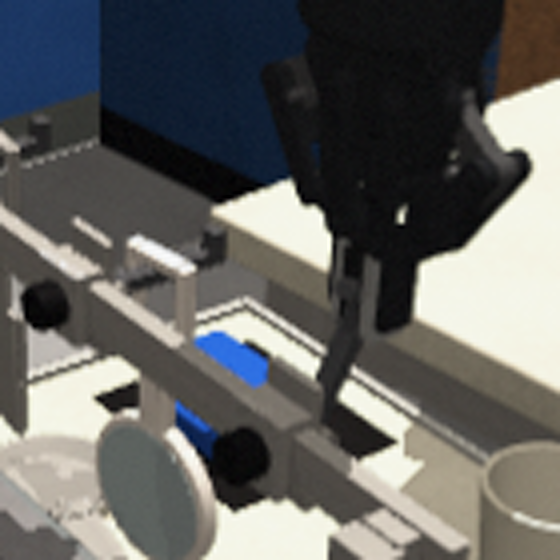

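The arm is held and swinging down, with the nose at the pads (crop ~(345,270)). I continue along the arc.

>>> apply_moves(steps=[[[0,8,-5],0],[[0,9,-8],0],[[0,10,-8],0],[[0,10,-6],0],[[0,11,-5],0],[[0,0,0],0]])

```text
time_s: 11.95
tcp_pos: [0.554, 0.139, 0.2504]
tcp_rot: [0.454, -0.513, 0.536, -0.493]
contact_force: [11.9, -0.4, -9.2]
grip_width: 0.0082
```

```bash
python3 -c "
from h import *
st2()"
```

```text
t 11.95 X,Y,H [-69.4 152.9 250.4] turn needed -0.43 F [11.9 -0.4 -9.2] w 8.2
[ 0.248  0.162 -0.005  1.339 -0.003 -2.793]
x,y,z tool axes in (ex,ey,up):
 [[-0.008 -1.    -0.019]
 [ 0.061  0.018 -0.998]
 [ 0.998 -0.009  0.061]]
```

>>> apply_moves(steps=[[[0,0,0],0],[[0,0,0],0],[[0,-20,0],0],[[0,-20,0],0],[[0,0,0],0]], claw=120)

```text
time_s: 12.45
tcp_pos: [0.5495, 0.139, 0.2892]
tcp_rot: [0.456, -0.515, 0.534, -0.492]
contact_force: [0.3, 0.4, 0.6]
grip_width: 0.0451
```

>>> apply_moves(steps=[[[0,0,0],0],[[0,0,0],0],[[0,0,0],0],[[0,0,0],0],[[0,0,0],0]], claw=255)

```text
time_s: 12.95
tcp_pos: [0.5485, 0.1391, 0.2847]
tcp_rot: [0.458, -0.516, 0.532, -0.49]
contact_force: [-0.9, 0.1, 0.5]
grip_width: -0.0004
```

```bash
python3 - <<'E'
from h import *
st2()
z=grab('scene','s3');P=pts(z);d=P[...,:2]-o;X=d@ex*1e3;Y=d@ey*1e3;H=P[...,2]*1e3
m=(Y>140)&(Y<168)&(H>190)&(H<268)&(X<-24)&(X>-100)
for h in range(200,270,6):
    k=m&(abs(H-h)<3)
    if k.sum()>2: print(h,k.sum(),X[k].min().round(),np.median(X[k]).round(),np.median(Y[k]).round())
E
```

```text
t 12.95 X,Y,H [-74.9 152.4 284.7] turn needed -0.42 F [-0.9  0.1  0.5] w -0.4
[ 0.248  0.166  0.075  1.43   0.    -2.793]
x,y,z tool axes in (ex,ey,up):
 [[-0.007 -1.    -0.017]
 [ 0.047  0.017 -0.999]
 [ 0.999 -0.008  0.047]]
218 5 -29.0 -27.0 159.0
224 25 -37.0 -28.0 158.0
230 43 -46.0 -33.0 157.0
236 48 -54.0 -41.0 157.0
242 46 -61.0 -50.0 157.0
248 46 -71.0 -59.0 157.0
254 21 -69.0 -61.0 158.0
260 33 -80.0 -59.0 157.0
266 24 -81.0 -64.0 159.0
```

>>> apply_moves(steps=[[[0,0,12],0],[[0,12,0],0],[[0,10,0],0],[[0,8,0],0],[[0,8,0],0],[[0,0,0],0]])

```text
time_s: 13.6
tcp_pos: [0.5361, 0.1399, 0.2624]
tcp_rot: [-0.465, 0.526, -0.521, 0.486]
contact_force: [0.8, 0.4, -0.1]
grip_width: 0.0002
```

```bash
python3 -c "
from h import *
st()"
```

```text
t 13.6 X,Y,H [-87.3 152.1 262.4] turn needed -0.13 F [ 0.8  0.4 -0.1] w 0.2
```

```bash
python3 - <<'E'
from h import *
st2()
z=grab('scene','s4')
cv2.imwrite('pics/v3.png',cv2.resize(z['frame'][110:250,280:420],(560,560),interpolation=2))
E
```

```text
t 13.6 X,Y,H [-87.3 152.1 262.4] turn needed -0.13 F [ 0.8  0.4 -0.1] w 0.2
[ 0.245  0.164  0.024  1.409  0.02  -2.801]
x,y,z tool axes in (ex,ey,up):
 [[-0.002 -1.    -0.026]
 [ 0.014  0.026 -1.   ]
 [ 1.    -0.003  0.014]]
```

View pics/v3.png

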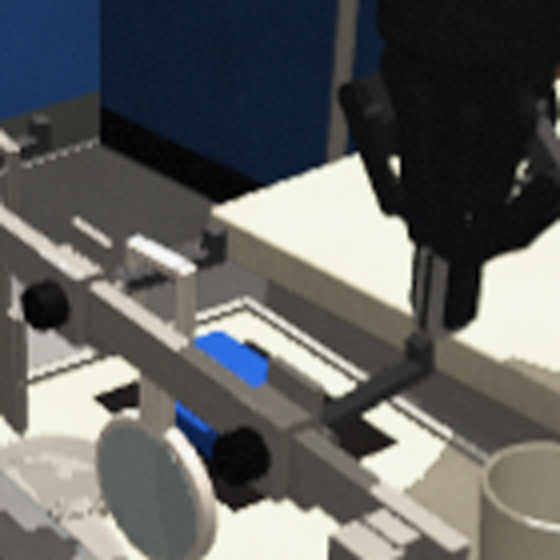

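The fingers pressed the nose and the arm is now nearly level (nose at crop ~(420,350)). I lift, shift in, and press again.

>>> apply_moves(steps=[[[0,-15,0],0],[[0,-5,10],0],[[0,0,12],0],[[0,0,0],0]])

```text
time_s: 14.05
tcp_pos: [0.5616, 0.1371, 0.2845]
tcp_rot: [-0.464, 0.525, -0.522, 0.487]
contact_force: [0.6, -0.5, -0.7]
grip_width: 0.0001
```

```bash
python3 - <<'E'
from h import *
st2()
z=grab('scene','s5');P=pts(z);d=P[...,:2]-o;X=d@ex*1e3;Y=d@ey*1e3;H=P[...,2]*1e3
m=(Y>140)&(Y<168)&(H>190)&(H<250)&(X<-24)&(X>-100)
for x in range(-90,-25,6):
    k=m&(abs(X-x)<3)
    if k.sum()>2: print(x,k.sum(),H[k].min().round(),np.median(H[k]).round(),H[k].max().round())
E
```

```text
t 14.05 X,Y,H [-61.6 151.7 284.5] turn needed -0.14 F [ 0.6 -0.5 -0.7] w 0.1
[ 0.23   0.209  0.128  1.462  0.019 -2.815]
x,y,z tool axes in (ex,ey,up):
 [[-0.002 -1.    -0.027]
 [ 0.019  0.027 -0.999]
 [ 1.    -0.003  0.019]]
-78 23 223.0 232.0 241.0
-72 53 221.0 233.0 240.0
-66 21 220.0 227.0 229.0
-60 25 217.0 226.0 229.0
-54 24 218.0 225.0 227.0
-48 22 217.0 223.0 226.0
-42 23 216.0 223.0 225.0
-36 25 216.0 221.0 223.0
-30 24 214.0 220.0 222.0
```

>>> apply_moves(steps=[[[0,15,0],0],[[0,12,0],0],[[0,6,0],0],[[0,5,0],0],[[0,4,0],0],[[0,3,0],0],[[0,0,0],0]])

```text
time_s: 14.8
tcp_pos: [0.5618, 0.1383, 0.2418]
tcp_rot: [-0.462, 0.524, -0.523, 0.489]
contact_force: [-0.4, 0.0, -0.2]
grip_width: 0.0
```

```bash
python3 -c "
from h import *
st()"
```

```text
t 14.8 X,Y,H [-61.6 152.9 241.8] turn needed -0.13 F [-0.4  0.  -0.2] w 0.0
```

>>> apply_moves(steps=[[[0,3,0],0],[[0,2,0],0],[[0,0,0],0]])

```text
time_s: 15.1
tcp_pos: [0.562, 0.1385, 0.2417]
tcp_rot: [0.46, -0.522, 0.524, -0.491]
contact_force: [0.6, 0.2, -0.5]
grip_width: -0.0003
```

```bash
python3 -c "
from h import *
st()"
```

```text
t 15.1 X,Y,H [-61.3 153.  241.7] turn needed -0.12 F [ 0.6  0.2 -0.5] w -0.3
```

>>> apply_moves(steps=[[[0,-25,0],0],[[0,-30,0],0],[[20,-15,5],0],[[35,0,5],0],[[35,0,5],0],[[25,0,0],0],[[0,0,0],0]], claw=30)

```text
time_s: 15.8
tcp_pos: [0.564, 0.0182, 0.3084]
tcp_rot: [0.462, -0.522, 0.523, -0.491]
contact_force: [0.7, 0.2, 0.7]
grip_width: 0.0751
```

```bash
python3 - <<'E'
from h import *
st2()
z=grab('scene','s6');P=pts(z);d=P[...,:2]-o;X=d@ex*1e3;Y=d@ey*1e3;H=P[...,2]*1e3;f=z['frame'].astype(int).mean(-1)
m=(Y>140)&(Y<168)&(H>190)&(H<250)&(X<-24)&(X>-100)
for x in range(-84,-25,12):
    k=m&(abs(X-x)<3)
    if k.sum()>2: print(x,k.sum(),np.median(H[k]).round(),H[k].max().round())
m=(abs(Y-9)<35)&(X<-28)&(X>-75)&(H>200)&(H<235)&(f>110)
A=np.c_[X[m],Y[m],H[m]];print('loop',m.sum(),np.percentile(A,[5,25,50,75,95],axis=0).round().tolist())
m=(abs(Y-9)<12)&(X<-62)&(X>-95)&(H>200)&(H<240)&(f<110)
A=np.c_[X[m],Y[m],H[m]];print('armtip',m.sum(),np.percentile(A,[5,50,95],axis=0).round().tolist())
cv2.imwrite('pics/v4.png',cv2.resize(z['frame'][70:250,240:420],(600,600),interpolation=2))
E
```

```text
t 15.8 X,Y,H [-48.2  33.5 308.4] turn needed 0.11 F [0.7 0.2 0.7] w 75.1
[ 0.02   0.183  0.148  1.504  0.026 -3.03 ]
x,y,z tool axes in (ex,ey,up):
 [[ 0.002 -1.    -0.03 ]
 [ 0.029  0.03  -0.999]
 [ 1.     0.001  0.029]]
-84 3 216.0 227.0
-72 41 219.0 229.0
-60 19 217.0 219.0
-48 20 218.0 220.0
-36 23 218.0 219.0
loop 129 [[-51.0, -5.0, 203.0], [-47.0, 8.0, 215.0], [-44.0, 24.0, 223.0], [-42.0, 31.0, 225.0], [-39.0, 33.0, 226.0]]
armtip 78 [[-81.0, 6.0, 213.0], [-74.0, 14.0, 219.0], [-64.0, 16.0, 228.0]]
```

View pics/v4.png

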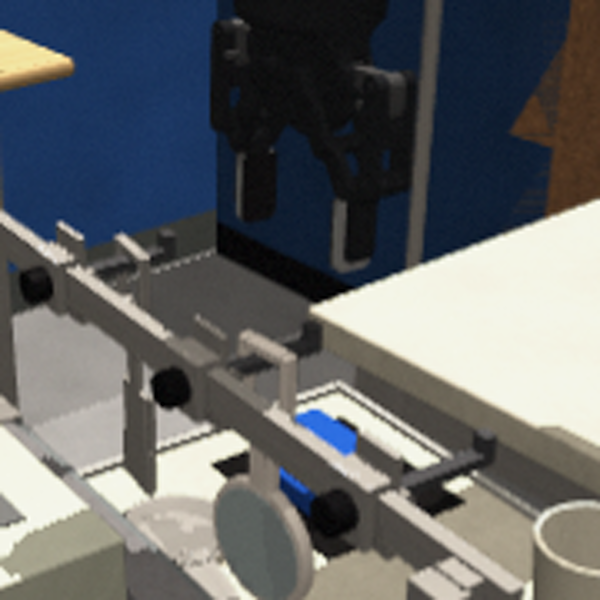

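The free arm is level now (bar top 218–219 mm all along; nose at crop ~(485,440)). The loop is centred at about X −45, Y 10. I go down around the loop.

>>> apply_moves(steps=[[[13,0,0],0],[[13,10,0],0],[[0,30,0],0],[[0,20,0],0],[[0,0,0],0]])

```text
time_s: 16.35
tcp_pos: [0.5636, -0.0057, 0.2433]
tcp_rot: [0.463, -0.521, 0.521, -0.492]
contact_force: [-1.0, -0.6, -0.0]
grip_width: 0.0749
```

```bash
python3 -c "
from h import *
st2()"
```

```text
t 16.35 X,Y,H [-46.4   9.7 243.3] turn needed 0.35 F [-1.  -0.6 -0. ] w 74.9
[-0.024  0.175 -0.005  1.361  0.028 -3.078]
x,y,z tool axes in (ex,ey,up):
 [[ 0.006 -1.    -0.03 ]
 [ 0.028  0.03  -0.999]
 [ 1.     0.005  0.029]]
```

>>> apply_moves(steps=[[[0,20,0],0],[[0,10,0],0],[[0,0,0],0]], claw=100)

```text
time_s: 16.65
tcp_pos: [0.5644, -0.0048, 0.2129]
tcp_rot: [0.463, -0.521, 0.521, -0.493]
contact_force: [0.1, 0.3, 0.2]
grip_width: 0.052
```

```bash
python3 - <<'E'
from h import *
st2()
z=grab('scene','s7')
cv2.imwrite('pics/v5.png',cv2.resize(z['frame'][110:250,250:390],(600,600),interpolation=2))
E
```

```text
t 16.65 X,Y,H [-45.7  10.6 212.9] turn needed 0.42 F [0.1 0.3 0.2] w 52.0
[-0.022  0.179 -0.066  1.295  0.028 -3.077]
x,y,z tool axes in (ex,ey,up):
 [[ 0.007 -1.    -0.03 ]
 [ 0.028  0.03  -0.999]
 [ 1.     0.006  0.029]]
```

View pics/v5.png

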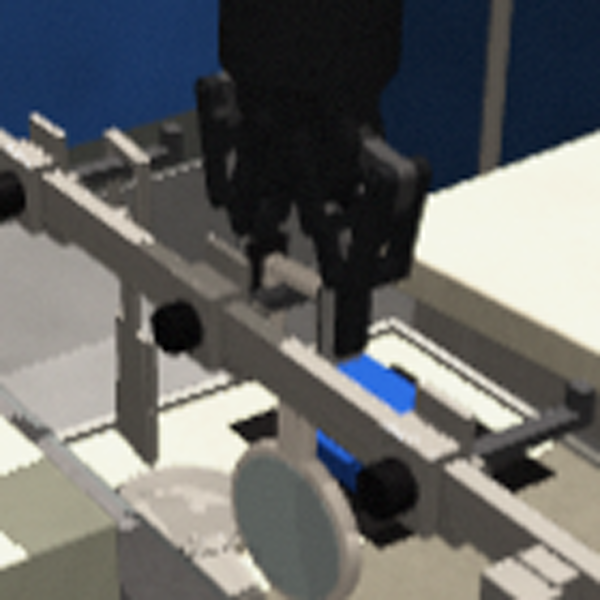

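The fingers stand either side of the loop (crop ~(260,270) and (335,310)) and the loop's top bar is between them. Grip now.

>>> apply_moves(steps=[[[0,0,0],0],[[0,0,0],0],[[0,0,0],0],[[0,0,0],0]], claw=255)

```text
time_s: 17.1
tcp_pos: [0.5658, -0.0047, 0.217]
tcp_rot: [0.462, -0.519, 0.522, -0.494]
contact_force: [-0.3, 1.1, -1.7]
grip_width: 0.041
```

```bash
python3 -c "
from h import *
st2()"
```

```text
t 17.1 X,Y,H [-44.3  10.9 217. ] turn needed 0.46 F [-0.3  1.1 -1.7] w 41.0
[-0.022  0.177 -0.06   1.299  0.029 -3.078]
x,y,z tool axes in (ex,ey,up):
 [[ 0.008 -0.999 -0.031]
 [ 0.033  0.031 -0.999]
 [ 0.999  0.007  0.034]]
```

>>> apply_moves(steps=[[[0,-8,0],0],[[0,-6,0],0],[[0,0,0],0]])

```text
time_s: 17.4
tcp_pos: [0.5653, -0.0051, 0.2325]
tcp_rot: [0.462, -0.519, 0.522, -0.494]
contact_force: [0.4, 0.3, -0.7]
grip_width: 0.0407
```

```bash
python3 - <<'E'
from h import *
st2()
z=grab('scene','s8');P=pts(z);d=P[...,:2]-o;X=d@ex*1e3;Y=d@ey*1e3;H=P[...,2]*1e3;f=z['frame'].astype(int).mean(-1)
m=(abs(Y-10)<60)&(X<-28)&(X>-60)&(H>30)&(H<160); A=np.c_[X,Y,H].reshape(-1,3) if 0 else np.c_[X[m],Y[m],H[m]];print('disc',np.percentile(A,[2,50,98],axis=0).round().tolist())
z0=np.load('pics/scene0.npz')['P'];d=z0[...,:2]-o;X0=d@ex*1e3;Y0=d@ey*1e3;H0=z0[...,2]*1e3
m=(abs(Y0-10)<60)&(X0<-28)&(X0>-60)&(H0>30)&(H0<160); A=np.c_[X0[m],Y0[m],H0[m]];print('disc0',np.percentile(A,[2,50,98],axis=0).round().tolist())
for n,(x,y,h) in {'now':(X,Y,H),'before':(X0,Y0,H0)}.items():
    m=(abs(y-10)<14)&(x<-66)&(x>-90)&(h>195)&(h<245); print(n,'tip',m.sum(),np.percentile(h[m],[5,50,95]).round())
E
```

```text
t 17.4 X,Y,H [-44.8  10.4 232.5] turn needed 0.46 F [ 0.4  0.3 -0.7] w 40.7
[-0.023  0.174 -0.029  1.332  0.029 -3.079]
x,y,z tool axes in (ex,ey,up):
 [[ 0.008 -1.    -0.031]
 [ 0.034  0.031 -0.999]
 [ 0.999  0.007  0.034]]
disc [[-50.0, -23.0, 71.0], [-39.0, 20.0, 113.0], [-35.0, 54.0, 151.0]]
disc0 [[-51.0, -23.0, 55.0], [-41.0, 18.0, 99.0], [-36.0, 53.0, 149.0]]
now tip 15 [215. 221. 227.]
before tip 69 [212. 219. 229.]
```

The disc rose 16 mm and the arm stayed level. Withdraw from the hook toward the robot.

>>> apply_moves(steps=[[[0,-0.4,-12],0],[[0,-0.4,-14],0],[[0,-0.4,-14],0],[[0,0,0],0]])

```text
time_s: 17.85
tcp_pos: [0.5218, -0.0015, 0.2311]
tcp_rot: [0.463, -0.52, 0.522, -0.494]
contact_force: [-0.1, 0.2, -1.0]
grip_width: 0.0407
```

```bash
python3 -c "
from h import *
st2()"
```

```text
t 17.85 X,Y,H [-88.4  10.  231.1] turn needed 0.44 F [-0.1  0.2 -1. ] w 40.7
[-0.018  0.094 -0.125  1.319  0.028 -3.073]
x,y,z tool axes in (ex,ey,up):
 [[ 0.008 -1.    -0.031]
 [ 0.031  0.031 -0.999]
 [ 0.999  0.007  0.031]]
```

>>> apply_moves(steps=[[[0,-0.5,-15],0],[[0,-0.5,-15],0],[[-20,0.5,-2],0],[[-30,1,0],0],[[-30,1,0],0],[[-30,1,0],0],[[-22,1,0],0],[[0,0,0],0]])

```text
time_s: 18.65
tcp_pos: [0.4994, 0.1365, 0.2301]
tcp_rot: [0.461, -0.52, 0.523, -0.493]
contact_force: [-0.0, -0.2, -0.9]
grip_width: 0.041
```

```bash
python3 -c "
from h import *
st2()"
```

```text
t 18.65 X,Y,H [-123.5  145.3  230.1] turn needed 0.25 F [-0.  -0.2 -0.9] w 41.0
[ 0.257  0.08  -0.143  1.307  0.018 -2.795]
x,y,z tool axes in (ex,ey,up):
 [[ 0.004 -1.    -0.031]
 [ 0.033  0.031 -0.999]
 [ 0.999  0.003  0.033]]
```

>>> apply_moves(steps=[[[-7,-2,0],0],[[0,0.5,12],0],[[0,0.5,12],0],[[0,0,0],0]])

```text
time_s: 19.05
tcp_pos: [0.5256, 0.1402, 0.2323]
tcp_rot: [0.461, -0.52, 0.523, -0.493]
contact_force: [-0.2, -0.9, -1.0]
grip_width: 0.0412
```

```bash
python3 - <<'E'
from h import *
st2()
z=grab('scene','s9');P=pts(z);d=P[...,:2]-o;X=d@ex*1e3;Y=d@ey*1e3;H=P[...,2]*1e3;f=z['frame'].astype(int).mean(-1)
cv2.imwrite('pics/v6.png',cv2.resize(z['frame'][130:270,310:450],(600,600),interpolation=2))
E
```

```text
t 19.05 X,Y,H [-97.7 151.4 232.3] turn needed 0.22 F [-0.2 -0.9 -1. ] w 41.2
[ 0.252  0.129 -0.083  1.317  0.017 -2.799]
x,y,z tool axes in (ex,ey,up):
 [[ 0.004 -1.    -0.03 ]
 [ 0.034  0.03  -0.999]
 [ 0.999  0.003  0.034]]
```

View pics/v6.png

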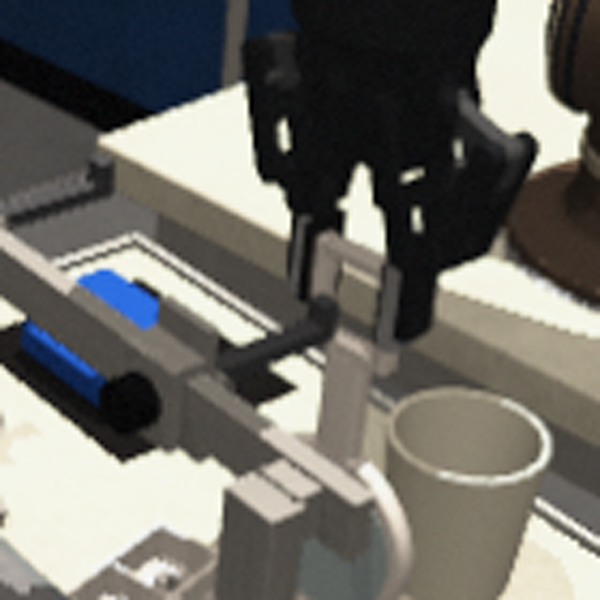

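The loop is just ahead of the nose (nose at crop ~(322,310), loop opening ~(320–380, 240–350)). The numbers give ±5 mm clearance vertically and more sideways. Move in.

>>> apply_moves(steps=[[[0,0.4,12],0],[[0,0.4,12],0],[[0,0,0],0]])

```text
time_s: 19.4
tcp_pos: [0.5511, 0.1365, 0.2322]
tcp_rot: [0.461, -0.521, 0.524, -0.492]
contact_force: [-0.0, -0.2, -0.4]
grip_width: 0.041
```

```bash
python3 -c "
from h import *
st2()"
```

```text
t 19.4 X,Y,H [-72.  150.1 232.2] turn needed 0.09 F [-0.  -0.2 -0.4] w 41.0
[ 0.234  0.175 -0.029  1.326  0.017 -2.815]
x,y,z tool axes in (ex,ey,up):
 [[ 0.002 -1.    -0.03 ]
 [ 0.033  0.03  -0.999]
 [ 0.999  0.001  0.033]]
```

>>> apply_moves(steps=[[[-2,0.4,10],0],[[-1,0.4,10],0],[[0,0,2],0],[[0,0,0],0]])

```text
time_s: 19.8
tcp_pos: [0.5757, 0.1374, 0.2317]
tcp_rot: [0.461, -0.521, 0.524, -0.492]
contact_force: [-1.0, -0.2, -1.5]
grip_width: 0.0406
```

```bash
python3 - <<'E'
from h import *
st2()
z=grab('scene','s10');P=pts(z);d=P[...,:2]-o;X=d@ex*1e3;Y=d@ey*1e3;H=P[...,2]*1e3;f=z['frame'].astype(int).mean(-1)
cv2.imwrite('pics/v7.png',cv2.resize(z['frame'][130:270,290:430],(600,600),interpolation=2))
m=(abs(Y-153)<14)&(X<-60)&(X>-90)&(H>200)&(H<245); print('tip',m.sum(),np.percentile(np.c_[X[m],Y[m],H[m]],[5,50,95],axis=0).round().tolist())
E
```

```text
t 19.8 X,Y,H [-47.6 153.2 231.7] turn needed 0.07 F [-1.  -0.2 -1.5] w 40.6
[ 0.226  0.222  0.028  1.337  0.018 -2.823]
x,y,z tool axes in (ex,ey,up):
 [[ 0.001 -1.    -0.029]
 [ 0.032  0.029 -0.999]
 [ 0.999  0.     0.032]]Traceback (most recent call last):
  File "<stdin>", line 5, in <module>
    return _quantile_unchecked(
        a, q, axis, out, overwrite_input, method, keepdims, weights)
    return _ureduce(a,
                    func=_quantile_ureduce_func,
    ...<5 lines>...
                    overwrite_input=overwrite_input,
                    method=method)
    r = func(a, **kwargs)
    result = _quantile(arr,
                       quantiles=q,
    ...<2 lines>...
                       out=out,
                       weights=wgt)
    slices_having_nans = np.isnan(arr[-1, ...])
                                  ~~~^^^^^^^^^
IndexError: index -1 is out of bounds for axis 0 with size 0
```

View pics/v7.png

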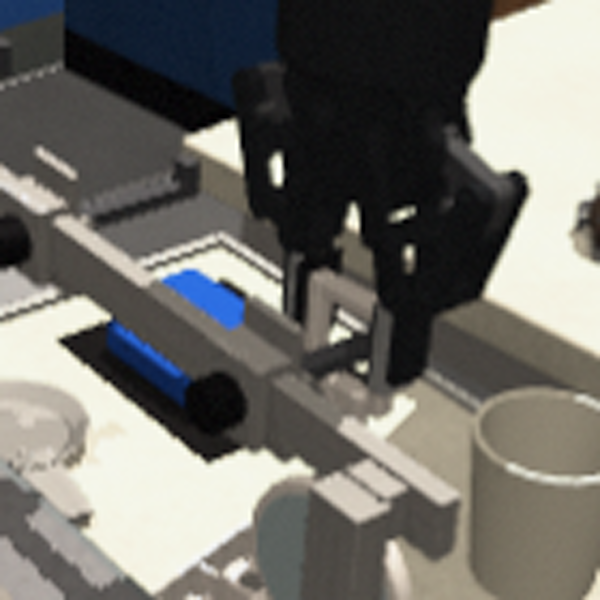

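The bar passes through the loop (crop ~(335,355)). Lower about 15 mm.

>>> apply_moves(steps=[[[0,6,0],0],[[0,5,0],0],[[0,3,0],0],[[0,0,0],0]])

```text
time_s: 20.25
tcp_pos: [0.575, 0.1379, 0.2164]
tcp_rot: [0.461, -0.521, 0.524, -0.492]
contact_force: [0.8, -0.5, -1.8]
grip_width: 0.0408
```

```bash
python3 -c "
from h import *
st2()"
```

```text
t 20.25 X,Y,H [-48.3 153.7 216.4] turn needed 0.1 F [ 0.8 -0.5 -1.8] w 40.8
[ 0.227  0.222 -0.005  1.304  0.018 -2.823]
x,y,z tool axes in (ex,ey,up):
 [[ 0.002 -1.    -0.029]
 [ 0.032  0.029 -0.999]
 [ 1.     0.001  0.032]]
```

>>> apply_moves(steps=[[[0,1.5,0],0],[[0,0,0],0]])

```text
time_s: 20.45
tcp_pos: [0.5749, 0.138, 0.2151]
tcp_rot: [0.461, -0.521, 0.524, -0.492]
contact_force: [0.6, -0.5, -1.3]
grip_width: 0.041
```

>>> apply_moves(steps=[[[0,0,0],0],[[0,0,0],0],[[0,0,0],0],[[0,0,0],0]], claw=80)

```text
time_s: 20.85
tcp_pos: [0.5753, 0.1381, 0.2161]
tcp_rot: [0.461, -0.52, 0.524, -0.492]
contact_force: [0.2, 1.1, 0.3]
grip_width: 0.0587
```

```bash
python3 - <<'E'
from h import *
st2()
z=grab('scene','s11')
cv2.imwrite('pics/v8.png',cv2.resize(z['frame'][130:270,290:430],(600,600),interpolation=2))
E
```

```text
t 20.85 X,Y,H [-48.  153.9 216.1] turn needed 0.11 F [0.2 1.1 0.3] w 58.7
[ 0.227  0.221 -0.007  1.301  0.018 -2.823]
x,y,z tool axes in (ex,ey,up):
 [[ 0.002 -1.    -0.03 ]
 [ 0.034  0.03  -0.999]
 [ 0.999  0.001  0.034]]
```

>>> apply_moves(steps=[[[0,-30,0],0],[[0,-40,0],0],[[20,-10,-8],0],[[35,0,-8],0],[[35,0,-8],0],[[35,0,-2],0],[[17,0,0],0],[[0,0,0],0]])

```text
time_s: 21.7
tcp_pos: [0.5305, -0.0089, 0.2918]
tcp_rot: [0.462, -0.52, 0.523, -0.492]
contact_force: [-0.1, -0.2, 0.2]
grip_width: 0.0587
```

```bash
cat >> h.py <<'E'
def rail(n='scene',f='x'):
    z=grab(n,f);P=pts(z);d=P[...,:2]-o
    return d@ex*1e3,d@ey*1e3,P[...,2]*1e3,z['frame'].astype(int).mean(-1)
E
python3 - <<'E'
from h import *
st2()
X,Y,H,f=rail(f='s12')
def pr(nm,m): print(nm,m.sum(),np.percentile(np.c_[X[m],Y[m],H[m]],[5,50,95],axis=0).round().tolist() if m.any() else '')
pr('loop',(abs(Y-154)<35)&(X<-28)&(X>-75)&(H>200)&(H<235)&(f>110))
pr('freetip',(abs(Y-154)<14)&(X<-64)&(X>-95)&(H>205)&(H<240))
pr('disc',(abs(Y-154)<70)&(X<-28)&(X>-70)&(H>30)&(H<160))
pr('mirtip',(abs(Y-11)<14)&(X<-64)&(X>-95)&(H>205)&(H<240))
pr('mirarm',(abs(Y-11)<14)&(X<-30)&(X>-60)&(H>205)&(H<240))
E
```

```text
t 21.7 X,Y,H [-79.1   3.3 291.8] turn needed 0.24 F [-0.1 -0.2  0.2] w 58.7
[-0.03   0.113  0.029  1.453  0.026 -3.082]
x,y,z tool axes in (ex,ey,up):
 [[ 0.004 -1.    -0.028]
 [ 0.032  0.028 -0.999]
 [ 0.999  0.003  0.032]]
loop 212 [[-53.0, 138.0, 205.0], [-46.0, 164.0, 222.0], [-42.0, 177.0, 226.0]]
freetip 90 [[-80.0, 151.0, 213.0], [-74.0, 158.0, 220.0], [-66.0, 160.0, 229.0]]
disc 499 [[-54.0, 118.0, 64.0], [-42.0, 138.0, 96.0], [-40.0, 195.0, 125.0]]
mirtip 73 [[-81.0, 7.0, 212.0], [-74.0, 14.0, 219.0], [-66.0, 15.0, 229.0]]
mirarm 81 [[-57.0, 6.0, 211.0], [-44.0, 13.0, 217.0], [-32.0, 15.0, 219.0]]
```

The mirror hangs properly: loop top at 226 mm as it was on its old hook, and the free arm is level. Now I grip the emptied arm.

>>> apply_moves(steps=[[[-3.5,20,6],0],[[0,25,0],0],[[0,15,0],0],[[0,8,0],0],[[0,0,0],0]])

```text
time_s: 22.25
tcp_pos: [0.5396, -0.0006, 0.2218]
tcp_rot: [0.462, -0.519, 0.523, -0.494]
contact_force: [0.1, -0.1, -0.5]
grip_width: 0.0586
```

```bash
python3 -c "
from h import *
st2()"
```

```text
t 22.25 X,Y,H [-70.8  12.5 221.8] turn needed 0.41 F [ 0.1 -0.1 -0.5] w 58.6
[-0.015  0.127 -0.108  1.301  0.027 -3.07 ]
x,y,z tool axes in (ex,ey,up):
 [[ 0.007 -1.    -0.03 ]
 [ 0.033  0.03  -0.999]
 [ 0.999  0.006  0.033]]
```

>>> apply_moves(steps=[[[3.5,0,0],0],[[0,0,0],0]])

```text
time_s: 22.45
tcp_pos: [0.5396, -0.0036, 0.2226]
tcp_rot: [0.462, -0.519, 0.522, -0.494]
contact_force: [0.8, 0.5, 1.0]
grip_width: 0.0583
```

>>> apply_moves(steps=[[[0,0,0],0],[[0,0,0],0],[[0,0,0],0],[[0,0,0],0],[[0,0,0],0]], claw=255)

```text
time_s: 22.95
tcp_pos: [0.5403, -0.0052, 0.2249]
tcp_rot: [0.462, -0.518, 0.525, -0.494]
contact_force: [1.4, 1.9, -2.5]
grip_width: 0.0089
```

```bash
python3 -c "
from h import *
st2()"
```

```text
t 22.95 X,Y,H [-69.6   8.  224.9] turn needed 0.36 F [ 1.4  1.9 -2.5] w 8.9
[-0.022  0.125 -0.104  1.303  0.024 -3.076]
x,y,z tool axes in (ex,ey,up):
 [[ 0.006 -1.    -0.027]
 [ 0.037  0.027 -0.999]
 [ 0.999  0.005  0.038]]
```

>>> apply_moves(steps=[[[0,-10,1],0],[[0,-9,2],0],[[0,-9,4],0],[[0,-8,5],0],[[0,0,0],0]])

```text
time_s: 23.45
tcp_pos: [0.5508, -0.0063, 0.2554]
tcp_rot: [0.464, -0.521, 0.522, -0.491]
contact_force: [0.5, 1.0, -1.4]
grip_width: 0.0084
```

```bash
python3 -c "
from h import *
st2()"
```

```text
t 23.45 X,Y,H [-59.1   7.8 255.4] turn needed 0.28 F [ 0.5  1.  -1.4] w 8.4
[-0.024  0.153 -0.004  1.386  0.026 -3.077]
x,y,z tool axes in (ex,ey,up):
 [[ 0.005 -1.    -0.028]
 [ 0.026  0.028 -0.999]
 [ 1.     0.004  0.026]]
```

>>> apply_moves(steps=[[[0,-7,6],0],[[0,-6,7],0],[[0,-5,8],0],[[0,-3,9],0],[[0,0,0],0]])

```text
time_s: 23.95
tcp_pos: [0.5766, -0.0087, 0.2741]
tcp_rot: [-0.468, 0.525, -0.517, 0.487]
contact_force: [1.0, 0.9, -10.3]
grip_width: 0.0083
```

```bash
python3 -c "
from h import *
st2()"
```

```text
t 23.95 X,Y,H [-33.1   7.8 274.1] turn needed 0.36 F [  1.    0.9 -10.3] w 8.3
[-0.028  0.218  0.115  1.457  0.027 -3.083]
x,y,z tool axes in (ex,ey,up):
 [[ 0.006 -1.    -0.028]
 [ 0.01   0.028 -1.   ]
 [ 1.     0.006  0.01 ]]
```

>>> apply_moves(steps=[[[0,0,7],0],[[0,0,6],0],[[0,0,4],0],[[0,0,0],0]])

```text
time_s: 24.35
tcp_pos: [0.5909, -0.0099, 0.2766]
tcp_rot: [-0.47, 0.526, -0.515, 0.487]
contact_force: [-1.6, 0.8, -11.3]
grip_width: 0.0071
```

```bash
python3 -c "
from h import *
st2()"
```

```text
t 24.35 X,Y,H [-18.8   8.  276.6] turn needed 0.45 F [ -1.6   0.8 -11.3] w 7.1
[-0.03   0.25   0.162  1.476  0.028 -3.086]
x,y,z tool axes in (ex,ey,up):
 [[ 0.008 -1.    -0.028]
 [ 0.005  0.028 -1.   ]
 [ 1.     0.008  0.005]]
```

>>> apply_moves(steps=[[[0,0,3],0],[[0,0,2],0]])

```text
time_s: 24.55
tcp_pos: [0.5943, -0.0101, 0.277]
tcp_rot: [-0.47, 0.527, -0.514, 0.486]
contact_force: [-6.8, 1.5, -7.6]
grip_width: 0.0076
```

>>> apply_moves(steps=[[[0,0,0],0],[[0,0,0],0],[[0,0,0],0],[[0,-10,-20],0],[[0,-10,-30],0],[[0,0,-30],0],[[0,0,0],0]], claw=120)

```text
time_s: 25.25
tcp_pos: [0.5188, -0.0043, 0.3052]
tcp_rot: [-0.464, 0.521, -0.52, 0.493]
contact_force: [0.3, 0.4, -0.4]
grip_width: 0.0453
```

```bash
python3 - <<'E'
from h import *
st2()
X,Y,H,f=rail(f='s13')
for lo in range(222,284,6):
    m=(Y>-2)&(Y<20)&(X<5)&(X>-60)&(H>lo)&(H<=lo+6)
    print(lo,m.sum(),np.percentile(np.c_[X[m],Y[m]],[5,50,95],axis=0).round(1).tolist() if m.any() else '')
E
```

```text
t 25.25 X,Y,H [-91.1   6.9 305.2] turn needed 0.49 F [ 0.3  0.4 -0.4] w 45.3
[-0.024  0.097  0.04   1.485  0.029 -3.08 ]
x,y,z tool axes in (ex,ey,up):
 [[ 0.009 -0.999 -0.031]
 [ 0.027  0.031 -0.999]
 [ 1.     0.008  0.028]]
222 5 [[-23.4, 12.3], [-20.7, 14.0], [-19.0, 14.4]]
228 32 [[-23.8, -0.2], [-3.2, 12.0], [3.1, 16.9]]
234 44 [[-24.7, 1.5], [-5.5, 12.4], [4.4, 17.6]]
240 45 [[-26.1, 3.7], [-10.3, 13.5], [-4.9, 18.9]]
246 30 [[-28.0, 1.6], [-22.2, 11.4], [-5.0, 14.5]]
252 22 [[-31.3, 6.4], [-24.7, 13.0], [-23.1, 14.7]]
258 22 [[-32.7, 6.6], [-27.1, 12.4], [-24.4, 14.4]]
264 20 [[-34.6, 7.3], [-29.1, 13.3], [-26.9, 15.2]]
270 24 [[-36.1, 7.9], [-27.8, 14.0], [-19.8, 15.4]]
276 34 [[-35.7, 6.5], [-25.7, 11.8], [-20.2, 14.6]]
282 0
```

The arm is still ~0.27 rad forward. I push it home with closed fingers from the front.

>>> apply_moves(steps=[[[-1,15,0],0],[[0,15,0],0],[[0,3,0],0],[[0,0,5],0],[[0,0,5],0],[[0,0,0],0]], claw=255)

```text
time_s: 25.9
tcp_pos: [0.5385, -0.0038, 0.2764]
tcp_rot: [0.46, -0.517, 0.524, -0.496]
contact_force: [-1.0, 0.4, -0.3]
grip_width: -0.0002
```

>>> apply_moves(steps=[[[0,0,12],0],[[0,0,10],0],[[0,0,8],0],[[0,0,6],0],[[0,0,4],0],[[0,0,0],0]])

```text
time_s: 26.5
tcp_pos: [0.5783, -0.0073, 0.2796]
tcp_rot: [0.461, -0.519, 0.522, -0.495]
contact_force: [-0.8, -0.6, 0.7]
grip_width: 0.0
```

```bash
python3 -c "
from h import *
st2()"
```

```text
t 26.5 X,Y,H [-31.6   9.4 279.6] turn needed 0.48 F [-0.8 -0.6  0.7] w 0.0
[-0.027  0.2    0.105  1.438  0.03  -3.083]
x,y,z tool axes in (ex,ey,up):
 [[ 0.008 -0.999 -0.032]
 [ 0.036  0.032 -0.999]
 [ 0.999  0.007  0.036]]
```

>>> apply_moves(steps=[[[0,1,4],0],[[0,0,3],0]])

```text
time_s: 26.7
tcp_pos: [0.579, -0.0073, 0.2797]
tcp_rot: [-0.464, 0.522, -0.519, 0.492]
contact_force: [-14.0, 1.8, 3.5]
grip_width: 0.0
```

```bash
python3 -c "
from h import *
st()"
```

```text
t 26.7 X,Y,H [-30.9   9.4 279.7] turn needed 0.46 F [-14.    1.8   3.5] w 0.0
```

>>> apply_moves(steps=[[[0,0,3],0]])

```text
time_s: 26.8
tcp_pos: [0.579, -0.0073, 0.2797]
tcp_rot: [-0.465, 0.524, -0.518, 0.491]
contact_force: [-12.3, 0.7, 3.6]
grip_width: 0.0001
```

```bash
python3 -c "
from h import *
st()"
```

```text
t 26.8 X,Y,H [-30.9   9.4 279.7] turn needed 0.45 F [-12.3   0.7   3.6] w 0.1
```

Firm contact at 12–14 N and no further travel, so the arm is home. Back off and up, then check.

>>> apply_moves(steps=[[[0,0,-20],0],[[0,0,-40],0],[[0,-20,-40],0],[[0,-40,-40],0],[[0,-40,-40],0],[[0,-20,-30],0],[[0,0,0],0]])

```text
time_s: 27.5
tcp_pos: [0.3711, 0.0068, 0.3896]
tcp_rot: [-0.466, 0.524, -0.517, 0.491]
contact_force: [0.4, 0.4, -0.6]
grip_width: 0.0003
```

```bash
python3 - <<'E'
from h import *
st2()
X,Y,H,f=rail(f='s14'); 
def pr(nm,m): print(nm,m.sum(),np.percentile(np.c_[X[m],Y[m],H[m]],[5,50,95],axis=0).round().tolist() if m.any() else '')
for lo in range(222,284,10): pr('mirarm%d'%lo,(Y>4)&(Y<16)&(X<5)&(X>-60)&(H>lo)&(H<=lo+10))
pr('loop',(abs(Y-154)<35)&(X<-28)&(X>-75)&(H>200)&(H<235)&(f>110))
pr('freetip',(abs(Y-154)<14)&(X<-64)&(X>-95)&(H>205)&(H<240))
pr('freearm',(abs(Y-154)<14)&(X<-28)&(X>-38)&(H>205)&(H<240))
pr('disc',(abs(Y-154)<70)&(X<-28)&(X>-70)&(H>30)&(H<160))
pr('horn',(abs(Y+147)<35)&(X<-30)&(X>-90)&(H>190)&(H<240))
z=np.load('pics/scene0.npz')['frame'];c=cv2.imread('pics/s14.png')
t=grab('top','t14')['frame']
cv2.imwrite('pics/v9.png',np.hstack([cv2.resize(c[110:260,240:440],(533,400),interpolation=2),cv2.resize(t[150:330,215:335],(267,400),interpolation=2)]))
E
```

```text
t 27.5 X,Y,H [-239.2    4.2  389.6] turn needed 0.45 F [ 0.4  0.4 -0.6] w 0.3
[-0.004 -0.138  0.     1.69   0.031 -3.061]
x,y,z tool axes in (ex,ey,up):
 [[ 0.008 -0.999 -0.032]
 [ 0.016  0.032 -0.999]
 [ 1.     0.007  0.017]]
mirarm222 5 [[-19.0, 14.0, 223.0], [-18.0, 14.0, 227.0], [-18.0, 15.0, 230.0]]
mirarm232 39 [[-18.0, 5.0, 233.0], [-5.0, 11.0, 234.0], [4.0, 15.0, 242.0]]
mirarm242 41 [[-19.0, 6.0, 243.0], [-13.0, 13.0, 246.0], [-5.0, 15.0, 252.0]]
mirarm252 26 [[-19.0, 8.0, 253.0], [-13.0, 13.0, 257.0], [-11.0, 15.0, 261.0]]
mirarm262 27 [[-18.0, 7.0, 263.0], [-13.0, 14.0, 266.0], [-11.0, 15.0, 271.0]]
mirarm272 63 [[-18.0, 5.0, 273.0], [-9.0, 13.0, 279.0], [-2.0, 16.0, 281.0]]
mirarm282 0 
loop 209 [[-54.0, 138.0, 203.0], [-46.0, 165.0, 223.0], [-42.0, 177.0, 226.0]]
freetip 90 [[-80.0, 151.0, 213.0], [-74.0, 158.0, 220.0], [-66.0, 159.0, 228.0]]
freearm 34 [[-37.0, 150.0, 212.0], [-33.0, 157.0, 218.0], [-29.0, 160.0, 219.0]]
disc 495 [[-54.0, 119.0, 64.0], [-42.0, 139.0, 96.0], [-40.0, 196.0, 125.0]]
horn 237 [[-80.0, -163.0, 193.0], [-51.0, -142.0, 217.0], [-36.0, -126.0, 226.0]]
```

View pics/v9.png

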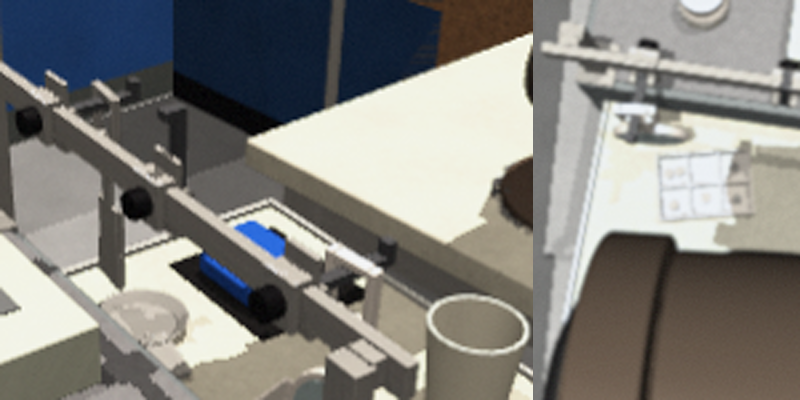

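The emptied arm is upright and flat (crop ~(175,145)), and its face is at constant X over the whole height. The mirror hangs on the level free arm (loop ~(355,275)), and the horn and shelf items look unchanged. Handing in.

```bash
python3 -c "
from rig import job_done
print(job_done())"
```

```text
the job is handed in; nothing more can be done
None
```

The mirror now hangs on the free hook at the bed end, and its old hook is folded up flat. I handed the job in after about 27.5 s of the allowed 72 s.

**What I did:** I gripped the free arm and swung it most of the way down, then pressed it level onto its stop. I took the mirror by the sides of its loop and lifted it 16 mm clear of the nose. I carried it straight across and lowered it onto the free arm. Then I gripped the emptied arm, swung it up and pushed it against its stop at about 12–14 N.

**Last checks, all from depth images:**
- **Free arm:** level, with the bar top at 218–219 mm along the part I could measure.
- **Mirror:** its loop top is at 226 mm, the same as on its first hook.
- **Emptied arm:** upright; its front face stays at the same distance from the rail to within about 1 mm from bottom to top.
- **Shoehorn:** still on its hook, with loop and arm where they started.
- **Shelf and cabinet items:** they look unchanged in the last picture. I judged these by eye and did not measure them; part of the shelf was hidden behind the arm in the top view.
- **Robot:** clear of everything, with contact force near zero.

**What went wrong on the way:**
- **Joint limit:** joint 6 hit its limit early, in free air. That tilted the tool by about 8°, which I worked back to roughly 2° before touching anything.
- **Pressing the free arm:** the first press slid out along the nose instead of staying on the bar, so I repeated it.
- **Folding the emptied arm:** the gripped swing left it about 0.27 rad short of flat; the final push closed that.

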